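Set the sliding stop of a model-gluing jig

TASK

On the gluing jig, take the stop with the flat, paddle-shaped handle, lift it over the little bar that blocks its channel, and slide it all the way along to the far end of the channel so that it sits flat on the channel floor by the end plate, then let go. Leave the other stop, with the round knob, and the white model where they are.

Things in the scene. Friction and masses are not known exactly. Their poses are not given: they have to be found in the camera images.
- jig: Fixed plywood board 210 x 250 x 12 mm. Origin: centre of underside; z up. Two C-channels along its y, at x = -55 and +55 mm: floor z 14, inside 40 wide, end plates at y = -100 and +100, top lips z 45 to 48 with a 22 mm slot that keep the shoe in. A steel bar 8 mm high lies across each floor at y -26 to -14. Both stops start on the -y side of their bar; the far end is at +y.
- flat_stop_grip (a point): Centre of the black paddle handle (14 mm thick across the channel, 44 along it, 42 high) of the flat stop, 0.15 kg, loose in either channel. Axes as the jig's. Below: 12 mm stem and steel shoe 36 x 36 x 7, underside 63 mm below this point. Seated: point 77 mm above table, paddle's underside 56. Can be raised 24 mm until the lips stop it. Past the bar: jig y > 4 mm; at far end plate: y = 82 mm.
- round_stop_grip (a point): Centre of the round black knob (diameter 30 mm, 42 mm high) of the other stop, which sits in the jig's other channel and is otherwise the same: leave it alone. Point: 63 mm above its shoe's underside. z up.
- model_mid (a point): White faceted model like two joined rocks, about 110 x 80 mm and 62 mm high, loose on the table beyond the +y end of the jig: leave it alone. Point: in the taller rock, 30 mm above the table. z up.

How it is judged:
By the outcome, as a careful person would: the job done as asked, in the order asked, and still so for the second after the job is handed in, with the robot touching nothing.
It also fails if it takes over 32 s, if anything falls off the work surface, if the arm or the gripper's body presses on something with over 40 N, if the wrist force passes 120 N, or if a joint passes its speed limit or range.

ROBOT

A 6-joint arm with a two-finger parallel gripper is mounted at the origin on the work surface. World frame = base frame: x ahead of the robot, y to its left, z up, the work surface at z = 0. Lengths are in m, angles in rad, forces in N, time in s.
With the tool pointing down it reaches from about 0.25 to 0.775 m from the base axis. Payload 4 kg.
Tool frame: the origin (TCP) lies at the very end of the fingers, on their centre line; the grasp point (between the pads) lies 19 mm behind it (r.grasp_offset is the distance from the TCP to the grasp point, in m); z points along the fingers, y is the direction in which the jaws open and shut (so a half turn about z gives the same grasp; the last joint's range is limited). The gripper opens to 94 mm and grips with 3 to 60 N. Pads are 16 mm wide; open, the fingers measure 119 mm over their backs; the gripper's body (75 mm by 177 mm) begins 78 mm behind the grasp point.
Start: joints at [1.034, 0.087, 1.371, -0, 1.684, -0.103], TCP at [0.231, 0.499, 0.206] pointing down, gripper open.
Joint ranges: [-3.1, 3.1], [-0.76, 2.03], [0.27, 2.55], [-1.08, 4.22], [0.17, 2.65], [-2.57, 2.57]. Speed limits (rad/s): [2.79, 2.79, 3.14, 3.14, 3.14, 3.14].

INTERFACE

Orientations are given as a 3x3 rotation matrix whose columns are the frame's x, y, z axes.
In Python, from bench import r gives the robot as it stands.
- The arm moves only by the tool move_arm, never from a script. Its argument "steps" is a list that holds one entry, the list of rows, each a list of 7 numbers: the shift along the tool's x, y, z in mm, then the turn, a rotation vector about the tool's x, y, z in rad, then the gripper's target within -1 to 1 (shut at 1, half-way at 0, fully open at -1). In form: [[[x, y, z, wx, wy, wz, jaw], ...]]. A call has 1 to 8 rows; each row is the pose to reach, as a shift and turn from the pose commanded when the call began, along the tool's axes at that moment; what a row does not reach only later rows make up. A row lasts 1/12 s, in which the tool goes at most 41.7 mm and 7.16 degrees, less where a joint would pass 70% of its speed; a pose out of reach is approached as far as the arm can. A call with a gripper value outside its range is refused whole. The fingers move at their own pace and stop on an object; "force" is the grip in N (left out, the last holds). Time passes only in rows, so rows that repeat a pose let the fingers close. It gives the time, the measured TCP pose, the force and the opening at its end, in the units of the state.
- r.observe(): the state, without advancing time (a new reading comes with each control period).
- r.camera(name): name is "scene" or "side" or "wrist"; returns a dict with "image" (400x640x3 uint8, red, green, blue), "K" (3x3 intrinsics, pixels), "R" (3x3) and "t" (3): a world point X has camera coordinates R X + t. Camera axes: x right, y down, z forward; pixel columns grow to the right and rows downward; lengths in m; the calibration is good to about 2 mm. A picture is of the moment at which its call begins. There is no depth.
- r.sign_off(): hands the job in, once; it reports no verdict.
The state is a dict: "time_s": time; "q": joint angles; "joint_vel": joint speeds; "effort": joint torques, N m; "ee_pos": TCP position; "eef_rot": TCP orientation; "contact_force": force on the tool from outside, world axes, zero at the start; "wrist_torque": the same for the moment, N m; "opening": finger opening in m.
Only numpy, scipy, OpenCV 4.12 (cv2) and the standard library are available. Lean on these libraries where they do the work, as an engineer would, in place of code of your own. Each camera call takes 0.05 s, during which the arm holds its last target. There are 200 camera calls.

## Working session

There is one attempt and no reset: what is moved stays moved. The work goes in short steps, Python scripts to look and compute and a tool call to move; the robot and the scene stay as the last step left them, time stands still between calls to the robot, and variables do not carry over. Pictures are saved under pics/ and viewed, about 8 in all and at most 12, crops included, and the job is handed in when it is done.

Besides the shell and the picture viewer there is one more tool, called after "Request:" as name(argument=value, ...), one argument or row to a line, values as JSON. move_arm: Moves the arm, as the interface text tells. Its arguments: {"type":"object","properties":{"steps":{"type":"array","items":{"type":"array","items":{"type":"array","items":{"type":"number"}}}},"force":{"type":"number"}},"required":["steps"]}

```bash
mkdir -p pics; python3 - <<'E'
from bench import r
import cv2,numpy as np
for n in("scene","side"):
    c=r.camera(n); cv2.imwrite(f"pics/{n}0.png",c["image"][:,:,::-1]); np.savez(f"{n}0.npz",**c)
    print(n,c["K"].tolist(),np.round(-c["R"].T@c["t"],3),np.round(c["R"],3).tolist())
s=r.observe();print(s["ee_pos"],np.round(s["eef_rot"],3).tolist(),s["opening"],s["time_s"])
E
```

```text
scene [[459.55624071610595, 0.0, 308.60520422644214], [0.0, 459.55624071610595, 199.734590528256], [0.0, 0.0, 1.0]] [1.155 0.191 0.772] [[-0.146, 0.989, 0.01], [0.734, 0.115, -0.67], [-0.664, -0.091, -0.743]]
side [[439.39615537206043, 0.0, 317.6686446424177], [0.0, 439.39615537206043, 197.6429495148872], [0.0, 0.0, 1.0]] [ 0.376 -0.553  0.485] [[0.951, -0.31, -0.02], [-0.182, -0.505, -0.844], [0.251, 0.806, -0.537]]
[0.23093345 0.49863404 0.20446032] [[-0.907, 0.42, -0.001], [0.42, 0.907, -0.002], [0.0, -0.002, -1.0]] 0.09398278468717228 0.1
```

View pics/scene0.png

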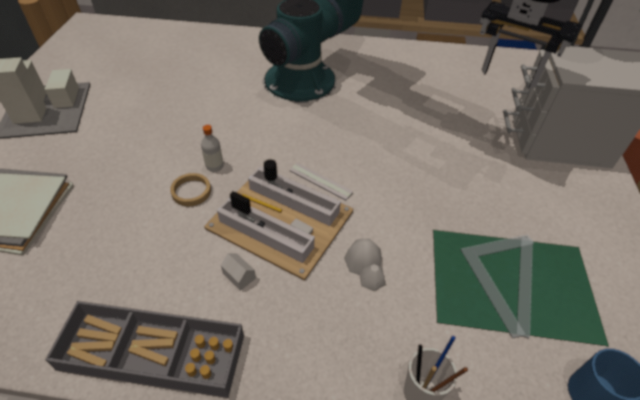

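View pics/side0.png

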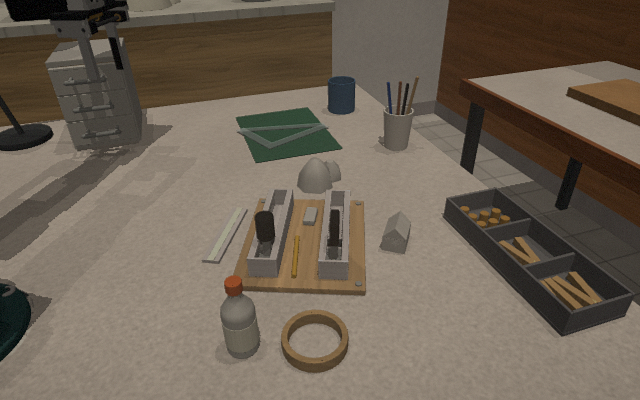

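The scene view shows the flat stop near (240,203) and the knob at (270,170). In the side view the paddle is at (335,228) and the knob at (264,226). The far end of the channel is lower right in the scene view and at the top in the side view.

```bash
cat > h.py <<'E'
import numpy as np,cv2
def ray(c,p):
    d=c["R"].T@np.linalg.inv(c["K"])@np.array([p[0],p[1],1.]); return -c["R"].T@c["t"],d/np.linalg.norm(d)
def onz(c,p,z):
    o,d=ray(c,p); return o+d*(z-o[2])/d[2]
def tri(c1,p1,c2,p2):
    o1,d1=ray(c1,p1);o2,d2=ray(c2,p2)
    s=np.linalg.lstsq(np.c_[d1,-d2],o2-o1,rcond=None)[0]
    a,b=o1+s[0]*d1,o2+s[1]*d2
    return (a+b)/2,np.linalg.norm(a-b)
def proj(c,X):
    x=c["K"]@(c["R"]@np.array(X)+c["t"]); return x[:2]/x[2]
E
python3 - <<'E'
from h import *
cs={n:dict(np.load(n+"0.npz")) for n in("scene","side")}
roi={"scene":(195,150,170,135),"side":(225,180,160,125)}
B={}
for n,c in cs.items():
    x,y,w,h=roi[n]; im=c["image"][y:y+h,x:x+w]
    m=(im.max(2)<45).astype(np.uint8)
    k,_,st,ce=cv2.connectedComponentsWithStats(m)
    for i in range(1,k):
        if st[i,4]>40: print(n,"dark",st[i]+[x,y,0,0,0],np.round(ce[i]+[x,y],1))
    hsv=cv2.cvtColor(im,cv2.COLOR_RGB2HSV)
    w_=((hsv[...,1]>75)&(hsv[...,2]>90)).astype(np.uint8)
    k,l,st,_=cv2.connectedComponentsWithStats(w_)
    pts=np.argwhere(np.isin(l,[i for i in range(1,k) if st[i,4]>60]))[:,::-1]
    hull=cv2.convexHull(pts.astype(np.int32)); q=cv2.approxPolyDP(hull,5,True)[:,0]+[x,y]
    print(n,"wood",[(p.tolist(),np.round(onz(c,p,.012)[:2],3).tolist()) for p in q])
    B[n]=cv2.resize(im[:,:,::-1],(395,310),interpolation=cv2.INTER_CUBIC)
cv2.imwrite("pics/crop1.png",np.hstack([B["scene"],B["side"]]))
E
```

```text
scene dark [264 161  13  20 207] [270.  170.5]
scene dark [231 193  19  22 280] [240.1 203.2]
scene wood [([352, 211], [0.494, 0.197]), ([303, 279], [0.681, 0.118]), ([206, 229], [0.591, -0.102]), ([195, 200], [0.515, -0.15]), ([195, 173], [0.433, -0.176])]
side dark [256 211  19  33 479] [264.9 226.5]
side dark [328 210  11  36 292] [334. 229.]
side wood [([365, 292], [0.582, -0.116]), ([230, 295], [0.389, -0.056]), ([225, 279], [0.387, -0.018]), ([259, 199], [0.485, 0.193]), ([362, 201], [0.676, 0.116])]
```

View pics/crop1.png

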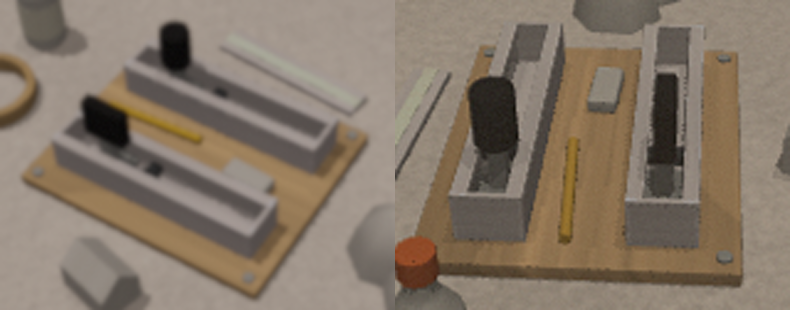

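```bash
python3 - <<'E'
from h import *
from bench import r
a,b=[dict(np.load(n+"0.npz")) for n in("scene","side")]
P,e=tri(a,(240.1,203.2),b,(334,229));print("paddle",P,e)
print("knob",*tri(a,(270,170.5),b,(264.9,226.5)))
C=(np.array([.490,.195])+[.587,-.108])/2
th=np.deg2rad(-22.4);X=np.array([np.cos(th),np.sin(th)]);Y=np.array([-X[1],X[0]])
print("paddle in jig",(P[:2]-C)@X,(P[:2]-C)@Y)
for n,c in(("scene",a),("side",b)): # predicted paddle center for jig x 55
    for y in(-70,-60,-50): 
        q=C+.055*X+y/1e3*Y; print(n,y,proj(c,[*q,.077]))
# tool goal: y axis along jig x, pointing down
s=r.observe();R=s["eef_rot"];p=s["ee_pos"]
yaw_now=np.arctan2(R[1,1],R[0,1]); print("tool y heading",np.rad2deg(yaw_now),"jig x heading -22.4")
print("shift to above paddle (tool mm, z .14 tcp)",R.T@(np.array([*P[:2],.14])-p)*1e3, s["q"])
E
```

```text
paddle [ 0.56314143 -0.0300075   0.07411727] 0.0021426399945361505
knob [0.46196661 0.01119974 0.07533702] 0.0017213153637125579
paddle in jig 0.05079366244282693 -0.058570948594100024
scene -70 [233.77834651 201.77308579]
scene -60 [237.76546395 203.69377841]
scene -50 [241.781648   205.62847311]
side -70 [335.80046733 231.6363117 ]
side -60 [336.0643817  227.78207842]
side -50 [336.32190556 224.02117284]
tool y heading 65.14577759471855 jig x heading -22.4
shift to above paddle (tool mm, z .14 tcp) [-523.64408189 -339.92441329   65.01861471] [ 1.03390758e+00  8.78441964e-02  1.37206580e+00 -2.36167109e-05
  1.68360059e+00 -1.03103200e-01]
```

The two points hold up: paddle at (0.563, -0.030, 0.074), knob 109 mm away against 110 given, and a heading of -22.2°. I'll move above the paddle.

Request:
move_arm(
  steps=[
    [[-262, -170, 18, 0, 0, 0.76, -1], [-262, -170, 18, 0, 0, 0.76, -1], [-262, -170, 18, 0, 0, 0.76, -1], [-262, -170, 18, 0, 0, 0.76, -1], [-262, -170, 18, 0, 0, 0.76, -1], [-262, -170, 18, 0, 0, 0.76, -1], [-262, -170, 18, 0, 0, 0.76, -1], [-262, -170, 18, 0, 0, 0.76, -1]],
  ],
  force=20,
)

```text
time_s: 0.77
ee_pos: [0.3987, 0.231, 0.1867]
eef_rot: [[-0.364, 0.931, -0.0], [0.931, 0.364, -0.002], [-0.002, -0.001, -1.0]]
contact_force: [0.1, -0.9, 0.3]
opening: 0.0939
```

```bash
cat > goto.py <<'E'
from h import *
from bench import r
import sys
from scipy.spatial.transform import Rotation as Ro
# usage: x y z heading_of_tool_y(deg) -> tool shift mm, turn rad
x,y,z,hd=map(float,sys.argv[1:5]);s=r.observe();R=s["eef_rot"];h=np.deg2rad(hd)
G=np.array([[-np.sin(h),np.cos(h),0],[np.cos(h),np.sin(h),0],[0,0,-1]])
print("t",s["time_s"],"pos",np.round(s["ee_pos"],4),"hd",np.rad2deg(np.arctan2(R[1,1],R[0,1])).round(2),"open",s["opening"],"F",np.round(s["contact_force"],1))
print("shift",np.round(R.T@(np.array([x,y,z])-s["ee_pos"])*1e3,1),"turn",np.round(Ro.from_matrix(R.T@G).as_rotvec(),3))
E
python3 goto.py .563 -.03 .17 -22.4
```

```text
t 0.7667 pos [0.3987 0.231  0.1867] hd 21.37 open 0.09386485295293136 F [ 0.1 -0.9  0.3]
shift [-302.9   57.9   17.2] turn [-0.     0.002  0.764]
```

Request:
move_arm(
  steps=[
    [[-303, 58, 17, 0, 0, 0.764, -1], [-303, 58, 17, 0, 0, 0.764, -1], [-303, 58, 17, 0, 0, 0.764, -1], [-303, 58, 17, 0, 0, 0.764, -1], [-303, 58, 17, 0, 0, 0.764, -1], [-303, 58, 17, 0, 0, 0.764, -1], [-303, 58, 17, 0, 0, 0.764, -1], [-303, 58, 17, 0, 0, 0.764, -1]],
  ],
)

```text
time_s: 1.43
ee_pos: [0.5642, -0.0302, 0.1689]
eef_rot: [[0.382, 0.924, -0.001], [0.924, -0.382, -0.002], [-0.002, -0.001, -1.0]]
contact_force: [-0.2, 0.9, 0.5]
opening: 0.0937
```

Request:
move_arm(
  steps=[
    [[0, 0, 0, 0, 0, 0, -1], [0, 0, 0, 0, 0, 0, -1], [0, 0, 0, 0, 0, 0, -1]],
  ],
)

```text
time_s: 1.68
ee_pos: [0.5623, -0.0244, 0.1703]
eef_rot: [[0.376, 0.927, -0.001], [0.927, -0.376, 0.001], [0.001, -0.001, -1.0]]
contact_force: [-0.1, 0.8, 0.1]
opening: 0.0938
```

```bash
python3 goto.py .563 -.03 .058 -22.4; python3 - <<'E'
from h import *
from bench import r
c=r.camera("wrist"); np.savez("wrist1.npz",**c)
im=c["image"][:,:,::-1].copy()
print(np.round(-c["R"].T@c["t"],3), proj(c,[.563,-.030,.098]),proj(c,[.462,.0112,.098]))
cv2.imwrite("pics/wrist1.png",im)
E
```

```text
t 1.6833 pos [ 0.5623 -0.0244  0.1703] hd -22.1 open 0.09383799234401564 F [-0.1  0.8  0.1]
shift [ -5.    2.9 112.3] turn [-0.001 -0.001  0.005]
[0.59  0.041 0.349] [325.68244929 212.85862855] [185.2700349  212.64562249]
```

View pics/wrist1.png

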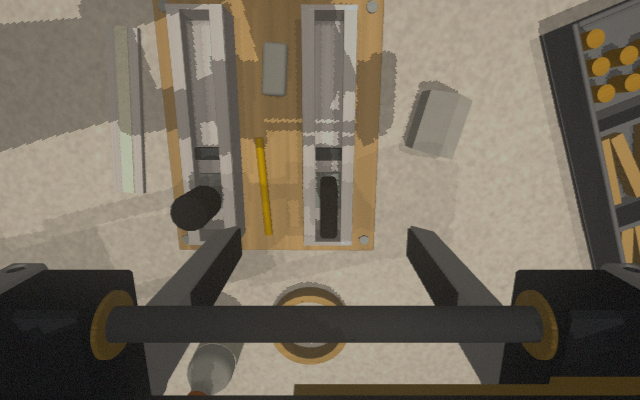

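The wrist view shows the paddle at cols 319-338, rows 177-240, and the channel outline at cols 302-357. The bar is at row 153 and the far end plate near row 8. The channel runs parallel to the image columns, so the heading is good. Next I'll work out the positions from this view.

```bash
python3 - <<'E'
from h import *
c=dict(np.load("wrist1.npz")); im=c["image"]; print(c["K"][0],c["K"][1,2])
m=(im[165:250,308:352].max(2)<40).astype(np.uint8)
k,l,st,ce=cv2.connectedComponentsWithStats(m); i=1+st[1:,4].argmax(); print("px",st[i]+[308,165,0,0,0],ce[i]+[308,165])
(u,v,w,h)=(st[i]+[308,165,0,0,0])[:4]
th=np.deg2rad(-22.3);X=np.array([np.cos(th),np.sin(th)]);Y=np.array([-X[1],X[0]])
for z in(.098,.077):
  a=onz(c,(u+w/2-.5,v),z)[:2];b=onz(c,(u+w/2-.5,v+h),z)[:2];print(z,"ends",a,b,"len",np.linalg.norm(a-b),"mid",(a+b)/2)
  print(" width",np.linalg.norm(onz(c,(u,v),z)-onz(c,(u+w,v),z)))
for n,p,z in[("chan bl",(302,246),.048),("chan br",(352,245),.048),("chan tl",(302,4),.048),("chan tr",(357,4),.048),("screwT",(372,6),.013),("screwB",(364,240),.013)]:
  q=onz(c,p,z)[:2];print(n,q,"jigXY-rot",q@X,q@Y)
E
```

```text
[336.89866582   0.         323.76053094] 197.45674847745846
px [327 177   1   1   1] [327. 177.]
0.098 ends [ 0.57454032 -0.00414   ] [ 0.57425259 -0.00485292] len 0.0007687922237018224 mid [ 0.57439645 -0.00449646]
 width 0.0007560058986141307
0.077 ends [ 0.57320812 -0.00792079] [ 0.57289629 -0.00869344] len 0.0008332020547596844 mid [ 0.57305221 -0.00830712]
 width 0.000819344484394913
chan bl [ 0.52414367 -0.06630094] jigXY-rot 0.5101011170501757 0.13754727233693922
chan br [ 0.56879145 -0.08332286] jigXY-rot 0.5578687486910507 0.13874029847450714
chan tl [0.60562223 0.12540544] jigXY-rot 0.5127417035563031 0.3458334157665749
chan tr [0.64655839 0.10876101] jigXY-rot 0.5569320690808541 0.34596730320630426
screwT [0.66499748 0.11006387] jigXY-rot 0.5734977186852172 0.35416954885312624
screwB [ 0.58010945 -0.09727845] jigXY-rot 0.5736358027331678 0.1301231387222398
```

```bash
python3 - <<'E'
from h import *
c=dict(np.load("wrist1.npz"))
th=np.deg2rad(-22.3);X=np.array([np.cos(th),np.sin(th)]);Y=np.array([-X[1],X[0]])
for p in[(319,177),(338,177),(319,240),(338,240),(328.5,208.5)]:
  q=onz(c,p,.098)[:2];print(p,q,q@X,q@Y-.242)
g=.534*X
for y in(-58,-57,10,82): print(y,g+(.242+y/1e3)*Y)
E
python3 goto.py .5642 -.030 .058 -22.3
```

```text
(319, 177) [ 0.56893674 -0.00186397] 0.527093096289679 -0.027838010636640043
(338, 177) [ 0.5822449  -0.00726941] 0.5414570594661547 -0.02778932097237985
(319, 240) [ 0.54965771 -0.04883905] 0.5270809365019105 -0.07861536294768606
(338, 240) [ 0.5636207  -0.05450795] 0.5421507224078314 -0.07856194195861158
(328.5, 208.5) [ 0.5663424  -0.02755534] 0.5344415333619483 -0.05259235202171825
-58 [ 0.56388192 -0.032391  ]
-57 [ 0.56426138 -0.03146579]
10 [0.58968494 0.03052326]
82 [0.61700579 0.09713836]
t 1.7333 pos [ 0.5623 -0.024   0.1706] hd -22.06 open 0.09411709347119596 F [-0.7  0.6  0.8]
shift [ -4.9   4.1 112.6] turn [-0.001 -0.001  0.004]
```

The paddle's near edge at row 240 puts its centre at jig y ≈ -57 mm, channel coordinate 0.534, and the heading is -22.3°. I'll descend around it.

Request:
move_arm(
  steps=[
    [[-6, 4.5, 20, 0, 0, 0.004, -1], [-6, 4.5, 40, 0, 0, 0.004, -1], [-6, 4.5, 65, 0, 0, 0.004, -1], [-6, 4.5, 90, 0, 0, 0.004, -1], [-6, 4.5, 105, 0, 0, 0.004, -1], [-6, 4.5, 112, 0, 0, 0.004, -1], [-6, 4.5, 112, 0, 0, 0.004, -1], [-6, 4.5, 112, 0, 0, 0.004, -1]],
  ],
)

```text
time_s: 2.4
ee_pos: [0.565, -0.0319, 0.0594]
eef_rot: [[0.38, 0.925, 0.001], [0.925, -0.38, 0.0], [0.0, 0.001, -1.0]]
contact_force: [1.3, -0.2, 0.8]
opening: 0.0941
```

Request:
move_arm(
  steps=[
    [[0, 0, 0, 0, 0, 0, -1], [0, 0, 0, 0, 0, 0, -1]],
  ],
)

```text
time_s: 2.57
ee_pos: [0.5661, -0.0328, 0.0605]
eef_rot: [[0.381, 0.925, 0.004], [0.925, -0.381, -0.0], [0.001, 0.003, -1.0]]
contact_force: [0.1, -0.9, -0.4]
opening: 0.0938
```

```bash
python3 goto.py .5644 -.0312 .058 -22.3; python3 - <<'E'
from h import *
from bench import r
c=r.camera("wrist"); np.savez("wrist2.npz",**c)
cv2.imwrite("pics/wrist2.png",c["image"][:,:,::-1])
E
```

```text
t 2.5667 pos [ 0.5661 -0.0328  0.0605] hd -22.37 open 0.0938441057681751 F [ 0.1 -0.9 -0.4]
shift [ 0.8 -2.2  2.5] turn [ 0.003 -0.001 -0.001]
```

View pics/wrist2.png

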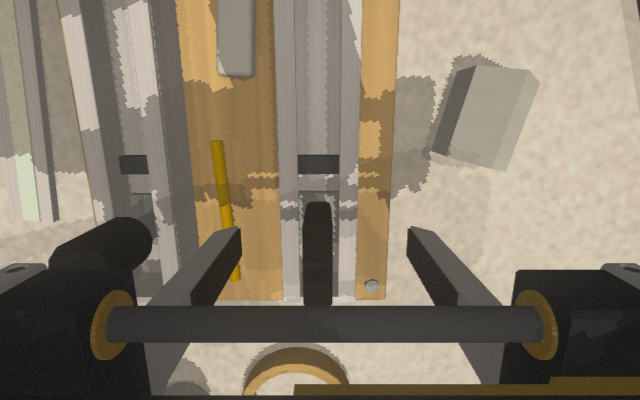

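The fingers straddle the paddle. It sits about 7 px left of their centre line, roughly 2 to 3 mm, which agrees with the computed -2.2 mm. I'll correct that and close.

Request:
move_arm(
  steps=[
    [[1, -2.4, 2.5, 0, 0, 0, -1], [1, -2.4, 2.5, 0, 0, 0, 0], [1, -2.4, 2.5, 0, 0, 0, 1], [1, -2.4, 2.5, 0, 0, 0, 1], [1, -2.4, 2.5, 0, 0, 0, 1], [1, -2.4, 2.5, 0, 0, 0, 1], [1, -2.4, 2.5, 0, 0, 0, 1], [1, -2.4, 2.5, 0, 0, 0, 1]],
  ],
  force=25,
)

```text
time_s: 3.28
ee_pos: [0.563, -0.0311, 0.0559]
eef_rot: [[0.381, 0.924, -0.0], [0.924, -0.381, 0.0], [0.0, -0.0, -1.0]]
contact_force: [-0.3, -0.7, -0.1]
opening: 0.0505
```

Request:
move_arm(
  steps=[
    [[0, 0, 0, 0, 0, 0, 1], [0, 0, 0, 0, 0, 0, 1], [0, 0, 0, 0, 0, 0, 1], [0, 0, 0, 0, 0, 0, 1]],
  ],
)

```text
time_s: 3.62
ee_pos: [0.563, -0.0311, 0.0559]
eef_rot: [[0.381, 0.925, 0.0], [0.925, -0.381, 0.0], [0.0, -0.0, -1.0]]
contact_force: [0.2, -0.5, -0.2]
opening: 0.0238
```

Request:
move_arm(
  steps=[
    [[0, 0, 0, 0, 0, 0, 1], [0, 0, 0, 0, 0, 0, 1], [0, 0, 0, 0, 0, 0, 1], [0, 0, 0, 0, 0, 0, 1]],
  ],
)

```text
time_s: 3.95
ee_pos: [0.563, -0.0311, 0.0559]
eef_rot: [[0.381, 0.925, 0.0], [0.925, -0.381, 0.0], [0.0, 0.0, -1.0]]
contact_force: [0.9, -0.1, -0.7]
opening: 0.0141
```

Request:
move_arm(
  steps=[
    [[0, 0, 0, 0, 0, 0, 1], [0, 0, 0, 0, 0, 0, 1]],
  ],
)

```text
time_s: 4.12
ee_pos: [0.563, -0.0311, 0.0559]
eef_rot: [[0.381, 0.925, 0.0], [0.925, -0.381, 0.0], [0.0, -0.0, -1.0]]
contact_force: [0.3, 0.0, -0.3]
opening: 0.014
```

The jaws stopped at 14.0 mm, the paddle's thickness, with no side load. Lifting 15 mm.

Request:
move_arm(
  steps=[
    [[0, 0, -4, 0, 0, 0, 1], [0, 0, -8, 0, 0, 0, 1], [0, 0, -12, 0, 0, 0, 1], [0, 0, -15, 0, 0, 0, 1], [0, 0, -15, 0, 0, 0, 1], [0, 0, -15, 0, 0, 0, 1]],
  ],
)

```text
time_s: 4.62
ee_pos: [0.5633, -0.0311, 0.0714]
eef_rot: [[0.381, 0.925, 0.001], [0.925, -0.381, -0.0], [0.0, 0.001, -1.0]]
contact_force: [-0.0, -1.0, -1.5]
opening: 0.0135
```

```bash
python3 goto.py .5905 .0331 .071 -22.3; python3 - <<'E'
from h import *
from bench import r
c=r.camera("side"); cv2.imwrite("pics/side2.png",cv2.resize(c["image"][180:305,225:385,::-1],(640,500),interpolation=cv2.INTER_CUBIC))
E
```

```text
t 4.6167 pos [ 0.5633 -0.0311  0.0714] hd -22.4 open 0.01351733235931914 F [-0.  -1.  -1.5]
shift [69.8  0.7  0.5] turn [ 0.001 -0.    -0.002]
```

View pics/side2.png

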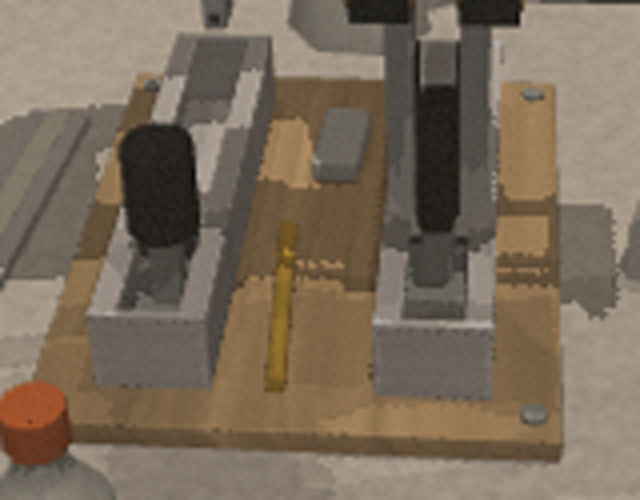

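The paddle (about (437,160) in the crop) is up between the fingers, and the shoe has risen inside the channel near (435,290). The wrist force of -1.5 N matches the stop's weight. Now I carry it over the bar.

Request:
move_arm(
  steps=[
    [[8, 0, 0, 0, 0, 0, 1], [18, 0, 0, 0, 0, 0, 1], [28, 0, 0, 0, 0, 0, 1], [39, 0, 0, 0, 0, 0, 1], [50, 0, 0, 0, 0, 0, 1], [60, 0, 0, 0, 0, 0, 1], [68, 0, 0, 0, 0, 0, 1], [72, 0, 0, 0, 0, 0, 1]],
  ],
)

```text
time_s: 5.33
ee_pos: [0.5909, 0.0371, 0.0709]
eef_rot: [[0.38, 0.925, 0.0], [0.925, -0.38, 0.0], [0.0, 0.0, -1.0]]
contact_force: [-0.7, 0.1, -1.1]
opening: 0.014
```

Request:
move_arm(
  steps=[
    [[0, 0, 0, 0, 0, 0, 1], [0, 0, 0, 0, 0, 0, 1]],
  ],
)

```text
time_s: 5.5
ee_pos: [0.5904, 0.0356, 0.0709]
eef_rot: [[0.381, 0.925, -0.0], [0.925, -0.381, -0.0], [-0.0, -0.0, -1.0]]
contact_force: [-0.6, 0.9, -0.7]
opening: 0.0138
```

```bash
python3 goto.py .5923 .0374 .056 -22.3
```

```text
t 5.5 pos [0.5904 0.0356 0.0709] hd -22.38 open 0.013809813794550877 F [-0.6  0.9 -0.7]
shift [ 2.4  1.1 14.9] turn [-0.     0.    -0.001]
```

Jig y is now +15 mm with no contact, so it's past the bar. Lowering to the floor.

Request:
move_arm(
  steps=[
    [[0, 0.5, 4, 0, 0, 0, 1], [0, 0.5, 8, 0, 0, 0, 1], [0, 0.5, 11, 0, 0, 0, 1], [0, 0.5, 13, 0, 0, 0, 1], [0, 0.5, 14.5, 0, 0, 0, 1], [0, 0.5, 14.5, 0, 0, 0, 1], [0, 0.5, 14.5, 0, 0, 0, 1]],
  ],
)

```text
time_s: 6.08
ee_pos: [0.5909, 0.0352, 0.0564]
eef_rot: [[0.381, 0.924, 0.0], [0.924, -0.381, 0.0], [0.0, 0.0, -1.0]]
contact_force: [0.3, -0.2, -0.9]
opening: 0.0142
```

Request:
move_arm(
  steps=[
    [[8, 0, 0, 0, 0, 0, 1], [17, 0, 0, 0, 0, 0, 1], [27, 0, 0, 0, 0, 0, 1], [37, 0, 0, 0, 0, 0, 1], [46, 0, 0, 0, 0, 0, 1], [54, 0, 0, 0, 0, 0, 1], [59, 0, 0, 0, 0, 0, 1], [62, 0, 0, 0, 0, 0, 1]],
  ],
)

```text
time_s: 6.75
ee_pos: [0.6148, 0.0937, 0.0563]
eef_rot: [[0.38, 0.925, -0.0], [0.925, -0.38, 0.0], [0.0, -0.0, -1.0]]
contact_force: [-0.9, -0.0, -1.3]
opening: 0.014
```

Request:
move_arm(
  steps=[
    [[0, 0, 0, 0, 0, 0, 1], [1, 0, 0, 0, 0, 0, 1], [2, 0, 0, 0, 0, 0, 1], [2, 0, 0, 0, 0, 0, 1]],
  ],
)

```text
time_s: 7.08
ee_pos: [0.6153, 0.0942, 0.0565]
eef_rot: [[0.382, 0.924, -0.0], [0.924, -0.382, 0.0], [0.0, -0.0, -1.0]]
contact_force: [0.2, 0.6, -0.9]
opening: 0.014
```

```bash
python3 goto.py .617 .0971 .056 -22.3
```

```text
t 7.0833 pos [0.6153 0.0942 0.0565] hd -22.43 open 0.013952657155970606 F [ 0.2  0.6 -0.9]
shift [3.3 0.5 0.5] turn [-0.    -0.    -0.002]
```

Request:
move_arm(
  steps=[
    [[1, 0, 0.3, 0, 0, 0, 1], [2, 0, 0.5, 0, 0, 0, 1], [3, 0, 0.5, 0, 0, 0, 1], [3.5, 0, 0.5, 0, 0, 0, 1], [3.5, 0, 0.5, 0, 0, 0, 1]],
  ],
)

```text
time_s: 7.5
ee_pos: [0.6164, 0.097, 0.056]
eef_rot: [[0.381, 0.924, -0.001], [0.924, -0.381, -0.001], [-0.001, -0.0, -1.0]]
contact_force: [-0.9, -1.8, -1.6]
opening: 0.0137
```

Request:
move_arm(
  steps=[
    [[0.5, 0, 0, 0, 0, 0, 1], [1, 0, 0, 0, 0, 0, 1], [1, 0, 0, 0, 0, 0, 1]],
  ],
)

```text
time_s: 7.75
ee_pos: [0.6165, 0.0971, 0.0561]
eef_rot: [[0.381, 0.924, -0.001], [0.924, -0.381, -0.003], [-0.003, -0.0, -1.0]]
contact_force: [-3.0, -5.0, 0.4]
opening: 0.0139
```

The resisting force is 5.8 N along -y at jig y = 81.8 mm, so the shoe is against the end plate. I'll relieve it slightly and press gently down onto the floor.

Request:
move_arm(
  steps=[
    [[-0.8, 0, 0.3, 0, 0, 0, 1], [-0.8, 0, 0.6, 0, 0, 0, 1], [-0.8, 0, 0.8, 0, 0, 0, 1], [-0.8, 0, 0.8, 0, 0, 0, 1]],
  ],
)

```text
time_s: 8.08
ee_pos: [0.6164, 0.0971, 0.056]
eef_rot: [[0.381, 0.924, -0.0], [0.924, -0.381, -0.001], [-0.001, 0.0, -1.0]]
contact_force: [-3.9, -3.5, 3.6]
opening: 0.0137
```

The floor pushes back with 3.6 N, so the shoe is on the floor. Releasing.

Request:
move_arm(
  steps=[
    [[0, 0, 0, 0, 0, 0, 0.6], [0, 0, 0, 0, 0, 0, 0.6], [0, 0, 0, 0, 0, 0, 0.2], [0, 0, 0, 0, 0, 0, 0.2], [0, 0, 0, 0, 0, 0, 0.2], [0, 0, 0, 0, 0, 0, 0.2], [0, 0, 0, 0, 0, 0, 0.2], [0, 0, 0, 0, 0, 0, 0.2]],
  ],
)

```text
time_s: 8.75
ee_pos: [0.6167, 0.098, 0.0551]
eef_rot: [[0.381, 0.925, 0.0], [0.925, -0.381, 0.0], [0.0, -0.0, -1.0]]
contact_force: [0.5, 0.5, 0.7]
opening: 0.0373
```

Request:
move_arm(
  steps=[
    [[0, 0, -10, 0, 0, 0, 0.2], [0, 0, -30, 0, 0, 0, 0.2], [0, 0, -60, 0, 0, 0, 0.2], [0, 0, -90, 0, 0, 0, 0.2], [0, 0, -120, 0, 0, 0, 0.2], [-40, 0, -140, 0, 0, 0, 0.2], [-80, 0, -140, 0, 0, 0, 0.2], [-80, 0, -140, 0, 0, 0, 0.2]],
  ],
)

```text
time_s: 9.42
ee_pos: [0.5858, 0.0186, 0.1992]
eef_rot: [[0.386, 0.922, 0.005], [0.923, -0.386, -0.004], [-0.002, 0.006, -1.0]]
contact_force: [0.6, -0.6, -0.6]
opening: 0.0376
```

```bash
python3 goto.py .617 .0971 .056 -22.3; python3 - <<'E'
from h import *
from bench import r
P=[]
for n in("scene","side","wrist"):
    c=r.camera(n); np.savez(n+"9.npz",**c); P.append(c["image"][:,:,::-1])
cv2.imwrite("pics/end.png",np.vstack([cv2.resize(P[2],(800,300)[:1]+(300,)) if 0 else np.hstack([cv2.resize(P[0][145:300,190:390],(400,300)),cv2.resize(P[1][150:300,205:405],(400,300))]),np.hstack([cv2.resize(P[2],(400,250)),cv2.resize(P[1],(400,250))])]))
E
```

```text
t 9.4167 pos [0.5858 0.0186 0.1992] hd -22.7 open 0.03762065788808778 F [ 0.6 -0.6 -0.6]
shift [ 84.7  -2.4 143.1] turn [ 0.006  0.002 -0.007]
```

View pics/end.png

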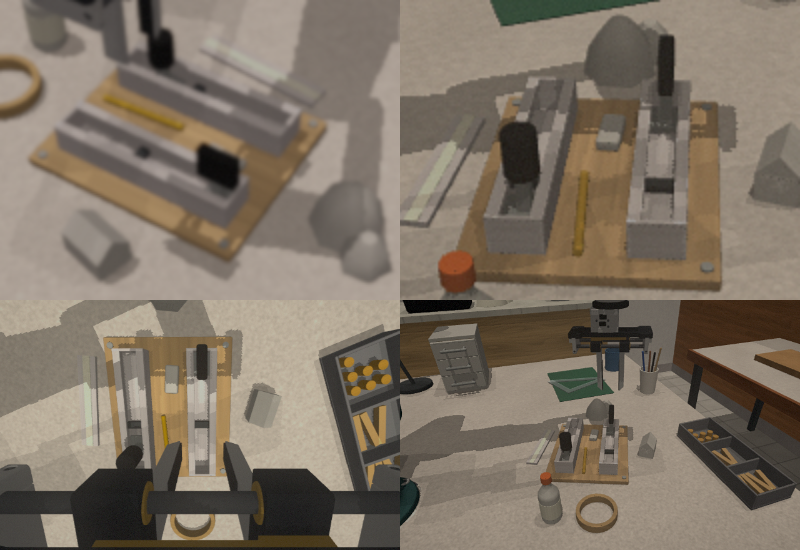

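The composite shows the paddle upright at the far end of its channel, at about (218,165) in the scene crop and (666,65) in the side crop. The knob is still in its own channel and the model hasn't moved. Next is a numeric check of the seated height and the other objects.

```bash
python3 - <<'E'
from h import *
def load(k): return [dict(np.load(f"{n}{k}.npz")) for n in("scene","side")]
def dark(c,box):
    x,y,w,h=box; m=(c["image"][y:y+h,x:x+w].max(2)<45).astype(np.uint8)
    k,_,st,ce=cv2.connectedComponentsWithStats(m); i=1+st[1:,4].argmax(); return ce[i]+[x,y],st[i,4]
a,b=load(9)
p,q=proj(a,[.617,.0971,.077]),proj(b,[.617,.0971,.077]);print("pred",p,q)
A,na=dark(a,(int(p[0])-18,int(p[1])-20,36,40));B,nb=dark(b,(int(q[0])-12,int(q[1])-22,24,44))
P,e=tri(a,A,b,B);print("paddle",A,B,na,nb,P,e,"(before, seated read .0741)")
print("knob side",dark(b,(245,200,40,60)))
a0,b0=load(0)
for n,c,d,(x,y,w,h) in(("model scene",a0,a,(340,232,50,60)),("model side",b0,b,(296,150,48,40)),("knob side",b0,b,(245,200,40,45))):
    g=[cv2.cvtColor(i["image"],cv2.COLOR_RGB2GRAY)[y:y+h,x:x+w].astype(np.float32) for i in(c,d)]
    print(n,"shift px",cv2.phaseCorrelate(*g,cv2.createHanningWindow((w,h),cv2.CV_32F)))
E
```

```text
pred [297.33620874 231.01080876] [337.61019435 182.40350316]
paddle [298.565625 231.1375  ] [337.69302326 182.53488372] 320 215 [0.61713827 0.09897561 0.0761602 ] 0.0016068591716161033 (before, seated read .0741)
knob side (array([264.72047244, 226.46259843]), np.int32(508))
model scene shift px ((0.13084302099417044, 0.01752426501873572), 0.6178324406941732)
model side shift px ((0.023560924343190237, 0.5117575404173529), 0.6455808887879054)
knob side shift px ((-0.31540217255205505, 0.6072059188213501), 0.7420495091544257)
```

```bash
python3 -c "
from bench import r
print(r.sign_off(), r.observe()['time_s'])"
```

```text
the job is handed in; nothing more can be done
the job is handed in; nothing more can be done
```

The flat-handled stop is at the far end of its channel, sitting on the floor by the end plate, and the job was handed in at about 9.6 s. I gripped the paddle with 25 N (jaws stopped at 14 mm), raised it 15 mm and carried it over the bar. I lowered it at jig y = +15 mm, slid it along until the end plate resisted with about 6 N, set it on the floor, released it and backed the gripper away.

**Position:** at release the wrist pose put the stop at jig y ≈ 82 mm. After release the two cameras put the paddle centre at (0.617, 0.099, 0.076) m. The target was (0.617, 0.097, 0.077), so this agrees to within the 2 mm calibration.

**Contact with the floor:** the floor pushed back with 3.6 N before release, and there was no contact on the gripper afterwards.

**Other objects:** the knob and the model look unmoved. Image comparison gave shifts of up to 0.7 px. The side-view ones are about 0.5 px for both objects, which I put down to changed shadows; the knob's outline centre stayed within 0.2 px.

**What disagreed:** settled wrist readings wandered 2–6 mm from the commanded pose during the approach. I corrected this with a close look before gripping.

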